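# Rack the filling knife and open the safety-capped canister

## Robot

A 6-joint arm with a two-finger parallel gripper is mounted at the origin on the work surface. World frame = base frame: x ahead of the robot, y to its left, z up, the work surface at z = 0. Lengths are in mm, angles in rad, forces in N, time in s.
With the tool pointing down it reaches from about 350 to 775 mm from the base axis. Payload 7.3 kg.
Tool frame: the origin (TCP) lies at the very end of the fingers, on their centre line; the grasp point (between the pads) lies behind it (bot.grip_point_offset is the z of the grasp point in the tool frame, in mm); z points along the fingers, y is the line along which they close (so a half turn about z gives the same grasp; the last joint's range is limited). The gripper opens to 92 mm and grips with 3 to 60 N. Pads are 19 mm wide; open, the fingers measure 130 mm over their backs; the gripper's body (75 mm by 190 mm) begins 47 mm behind the grasp point.
Start: joints at [1.172, 0.342, 1.524, -0, 1.275, -0.146], TCP at [131.295, 508.337, 226.741] pointing down, gripper open.
Joint ranges: [-2.53, 2.53], [-0.77, 2.02], [0.04, 2.7], [-1, 4.14], [0.28, 2.66], [-3.11, 3.11]. Speed limits (rad/s): [2.57, 2.57, 3.14, 3.14, 3.14, 3.14].

## Interface

Orientations are given as [roll, pitch, yaw] about the fixed x, y, z axes, in that order (R = Rz(yaw) Ry(pitch) Rx(roll)).
In Python, from plant import bot gives the robot as it stands. The module is installed in compiled form; this text tells all that it offers.
- The arm moves only by the shell command python3 -m crank 'ROWS'. ROWS is JSON, a list that holds one entry, the list of rows, each a list of 5 numbers: the opening, from 0 (shut) to 1 (fully open), then the shift along the tool's x, y, z in cm, then the turn about the tool's z in degrees. In form: [[[claw, x, y, z, turn], ...]]. A call has exactly 10 rows; each row is the pose to reach, as a shift and turn from the pose commanded when the call began, along the tool's axes at that moment; what a row does not reach only later rows make up. A row lasts 1/10 s, in which the tool goes at most 50 mm and 8.59 degrees, less where a joint would pass 70% of its speed; a pose out of reach is approached as far as the arm can. A call with a gripper value outside its range is refused whole. The fingers move at their own pace and stop on an object; the grip force is fixed at half the most. Time passes only in rows, so rows that repeat a pose let the fingers close, or fill a call up. It gives the time, the measured TCP pose, the force, the opening and the grip force at its end, in the units of the state.
- bot.get_obs(): the state, without advancing time (a new reading comes with each control period).
- bot.capture(name): name is "scene" or "side" or "wrist"; returns (picture, depth): 420x560x3 uint8, red, green, blue; 420x560 float32, mm along the optical axis (not along the pixel's ray), 0 where there is no reading.
- bot.calibration(name): a dict with "vertical_fov" (degrees; the focal length in pixels is half the picture's height over the tangent of half this angle, whatever the lens; pixels are square), "cx", "cy" (the principal point, pixels), "rvec" (rotation vector, rad) and "tvec" (3), from world to camera coordinates, as OpenCV has them; the wrist camera has in their place "tool_from_camera" (4x4, takes a point from camera to tool coordinates, whose origin is the TCP and whose axes are the flange's). Camera axes: x right, y down, z forward; pixel columns grow to the right and rows downward; lengths in mm; the calibration is good to about 2 mm. The wrist camera is an equidistant fisheye: a pixel r from the principal point sees the ray r / f radians off the axis. A picture is of the moment at which its call begins: read the wrist's pose just before it. calibration takes no time and is no camera call.
- bot.close_job(): hands the job in; it is judged then, once.
The state is a dict: "time": time; "joint_positions": joint angles; "dq": joint speeds; "tau": joint torques, N m; "tool_pos": TCP position; "tcp_rot": TCP orientation; "contact_force": force on the tool from outside, world axes, zero at the start; "moment": the same for the moment, N m; "grip_width": finger opening in mm; "finger_force": force on a finger pad.
Only numpy, scipy, OpenCV 4.12 (cv2) and the standard library are available. Lean on these libraries where they do the work, as an engineer would, in place of code of your own. Each camera call takes 0.05 s, during which the arm holds its last target. There are 200 camera calls.

## Task

Someone has left the filling knife lying across the safety cap of the steel canister. Slide it blade first into the empty upper slot of the oak knife rack until it is fully home and let go of it; then open the canister: push its cap down, keep it down while you twist it anticlockwise until it is free, lift it straight off and finish still holding it level in the gripper, about 6 cm above the open mouth. Leave the other things on the shelf where they are.

Things in the scene. Friction and masses are not known exactly. Their poses are not given: they have to be found in the camera images.
- canister: Steel canister, 84 mm across, fixed to the shelf by a dark base ring with two screwed ears. Straight wall up to 94 mm, sloping shoulder up to a flat at 104 mm, then a neck 42 mm across up to the mouth at 130 mm; three small lugs on the neck hold the cap. Origin: centre of the underside, on the shelf; z up.
- mouth (a point): Centre of the canister's open mouth, on its axis, 130 mm above the shelf, inside the cap while the cap is on. z up.
- cap: Loose black plastic push-and-turn safety cap, ribbed skirt, 58 mm across, 34 mm tall, flat top, 70 g. Origin: centre of its underside; z up. At the start it is seated and locked, underside 110 mm and top 144 mm above the shelf, 6 mm above the canister's shoulder. Locked, it neither lifts nor turns (4 degrees of play).
- cap_top (a point): Centre of the cap's flat top, 34 mm above its origin. Pushed down 3 mm or more (it bottoms at 6 mm) the cap turns anticlockwise seen from above: keep it down for the first 40 degrees (0.7 rad); from there to a stop at 86 degrees (1.5 rad) it is free and lifts straight off. 62 degrees (1.08 rad) is the middle of that free range.
- cap_spring (a joint): How far the spring disc inside the cap is compressed, in m: 0 when the cap sits locked, 0.003 or more when pressed far enough to turn, 0.006 when pressed right down, about -0.003 when the cap is off. The push takes 5 N to begin, about 9 to 10 N at 3 mm and 14 N at 6 mm.
- knife: Loose filling (putty) knife, 60 to 125 g, lying flat across the cap. Wooden handle 100 x 24 mm, 18 mm thick; flat steel blade 75 mm long, 2 mm thick, mid-thickness of the handle, 20 mm wide at the handle, 50 mm for its last 47 mm. Origin: handle's underside, mid-width, 5 mm behind the balance point; x to the tip, z up. Handle x -75 to 25 mm, blade x 25 to 100 mm.
- knife_shoulder (a point): Centre of the handle's front end face where the blade comes out, 25 mm ahead of and 9 mm above the knife's origin.
- knife_tip (a point): Middle of the blade's front edge, 100 mm ahead of and 9 mm above the knife's origin.
- rack: Oak knife rack fixed to the shelf: laminated block 95 mm deep (x), 80 mm wide (y), 96 mm tall, with two level slots right through it, one above the other; front face on the -x side. The lower one, at 33 mm, holds another knife, fixed; its handle sticks out 100 mm and reaches up to 42 mm. The upper one is empty. Origin: centre of the underside; x from the front face into the block, z up.
- rack_slot (a point): Centre of the mouth of the empty upper slot, in the rack's front face, 75 mm above the shelf; x into the slot, z up. The slot is level, 56 mm wide, 6 mm high, through the whole 95 mm; upper and lower edges of the mouth rounded, 5 mm radius. Fully home, the knife's shoulder rests on the front face at this point. Let go, the knife stays, drooping up to 3 degrees.
- nail_set: Bystander: steel nail set lying down, about 110 mm long, 12 mm thick. Origin: centre of its underside.
- bit_case: Bystander: blue plastic drill bit case lying flat, 62 x 112 x 26 mm. Origin: centre of its underside.
- frame_corner: Bystander: white ceramic picture frame corner sample, an L of two 75 mm arms, 26 mm wide, 17 mm tall. Origin: on its underside at the corner.
- rubber_hammer: Bystander: small hammer with black rubber head (26 mm tall, about 90 mm long) and wooden handle, 240 mm long, lying flat. Origin: on its underside, middle of its length.
Mind the look-alikes: they are no part of the job. Leave any blue or turquoise look-alike of the cap alone.

How it is judged:
By the outcome, as a careful person would: the job done as asked, in the order asked, and still so for the second after the job is handed in, while the arm keeps its last pose, push and grip.
It also fails if it takes over 58 s, if anything falls off the work surface, if the arm or the gripper's body presses on something with over 40 N, if the wrist force passes 120 N, or if a joint passes its speed limit or range.

## Working session

There is one attempt and no reset: what is moved stays moved. The work goes in short steps, Python scripts to look and compute and a shell command to move; the robot and the scene stay as the last step left them, time stands still between calls to the robot, and variables do not carry over. Pictures are saved under pics/ and viewed, at most 10 in all, crops included, and the job is handed in when it is done.

```bash
mkdir -p pics
cat > h.py <<'E'
import numpy as np, cv2
from scipy.spatial.transform import Rotation as R
from plant import bot
def cam(name,obs=None):
    c=bot.calibration(name); f=210/np.tan(np.radians(c["vertical_fov"])/2)
    if name=="wrist":
        T=np.array(c["tool_from_camera"]); o=obs or bot.get_obs()
        W=np.eye(4); W[:3,:3]=R.from_euler("xyz",o["tcp_rot"]).as_matrix(); W[:3,3]=o["tool_pos"]
        M=W@T; return c,f,M[:3,:3],M[:3,3]
    r=cv2.Rodrigues(np.array(c["rvec"],float))[0]; t=np.array(c["tvec"],float).ravel()
    return c,f,r.T,-r.T@t
def ray(name,uv,obs=None):
    c,f,A,o=cam(name,obs); uv=np.atleast_2d(np.array(uv,float))
    d=np.stack([uv[:,0]-c["cx"],uv[:,1]-c["cy"]],1)/f
    if name=="wrist":
        th=np.linalg.norm(d,axis=1,keepdims=True)+1e-12
        d=np.hstack([d/th*np.sin(th),np.cos(th)])
    else: d=np.hstack([d,np.ones((len(d),1))])
    return o,d@A.T
def onz(name,uv,z,obs=None):
    o,d=ray(name,uv,obs); return o+d*((z-o[2])/d[:,2:3])
def cloud(name,depth,obs=None):
    v,u=np.mgrid[0:420,0:560]; uv=np.stack([u.ravel(),v.ravel()],1)
    c,f,A,_=cam(name,obs); o,d=ray(name,uv,obs); zc=d@A[:,2]
    return (o+d*(depth.reshape(-1,1)/zc[:,None])).reshape(420,560,3)
E
python3 - <<'E'
from h import *
o=bot.get_obs(); print(o, bot.grip_point_offset)
for n in ("scene","side","wrist"):
    im,d=bot.capture(n); cv2.imwrite(f"pics/{n}0.png",im[:,:,::-1]); np.savez(f"{n}0.npz",im=im,d=d)
    c=bot.calibration(n); print(n,c, cam(n,o)[3])
E
```

```text
{'time': 0.0, 'joint_positions': array([ 1.17201282e+00,  3.42743753e-01,  1.52503336e+00, -1.73575799e-05,
        1.27538064e+00, -1.46001626e-01]), 'dq': array([ 0.00017281,  0.00012718, -0.00065298,  0.00047544,  0.00010263,
       -0.00059981]), 'tau': array([ 1.33465786e-03, -4.31230474e+01, -2.44220960e+01,  7.18296412e-02,
        5.59654017e-02, -1.43762286e-04]), 'tool_pos': array([131.12508549, 507.93760824, 226.02834066]), 'tcp_rot': array([-3.14004179e+00, -2.11274392e-04,  2.88881568e+00]), 'contact_force': array([-0.96213723, -0.43336915, -0.01392918]), 'moment': array([ 0.01832408, -0.01762941, -0.00830965]), 'finger_force': 0.0, 'grip_width': 91.93249084420604} -18.8
scene {'vertical_fov': 56.14341611101215, 'cx': 280.7250002301343, 'cy': 212.88475612808972, 'rvec': array([ 2.05213903,  1.30427235, -0.51506138]), 'tvec': array([-248.03671412, -301.31283386, 1598.14460617])} [1304.11417242 -359.50693883  936.17242209]
side {'vertical_fov': 43.99066330815589, 'cx': 281.4741423757697, 'cy': 215.16689832692327, 'rvec': array([ 2.19752122, -0.84300415,  0.3494637 ]), 'tvec': array([-454.20903649,  375.00303507, 1078.10776903])} [  -3.2307616  -702.81841337 1007.61367934]
wrist {'vertical_fov': 65.70646984690485, 'cx': 278.9268103807857, 'cy': 208.02380714746087, 'tool_from_camera': array([[ 1.26033662e-03, -9.51096950e-01, -3.08889952e-01,
         8.31498450e+01],
       [ 9.99998950e-01,  1.41964404e-03, -2.90989763e-04,
        -1.40295705e+00],
       [ 7.15273255e-04, -3.08889261e-01,  9.51097741e-01,
        -1.57507862e+02],
       [ 0.00000000e+00,  0.00000000e+00,  0.00000000e+00,
         1.00000000e+00]])} [ 50.36004804 527.6026713  383.55575315]
```

View pics/scene0.png

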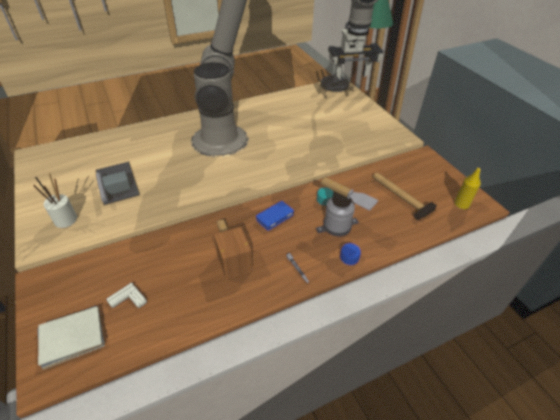

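View pics/side0.png

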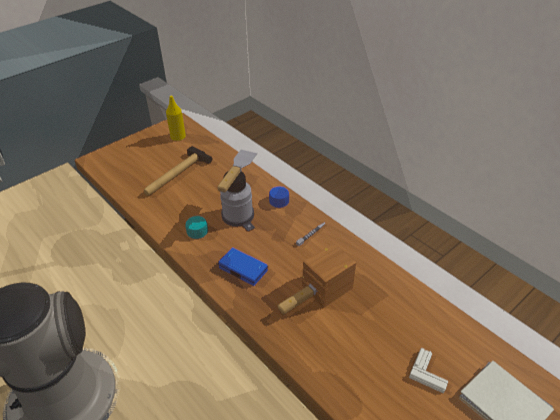

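View pics/wrist0.png

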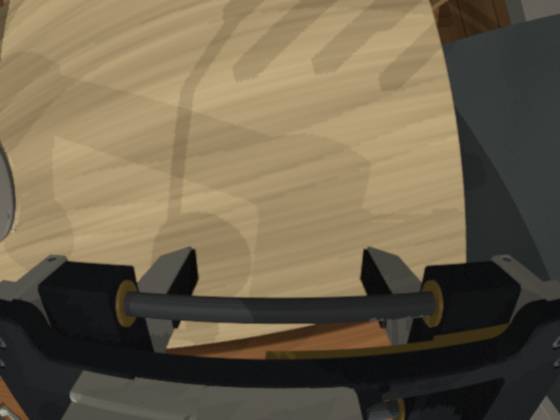

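The scene view (scene0) shows the canister at (340,213), its black cap at (342,200), the knife handle at (335,187) and blade at (364,201), and the rack at (233,248) with the fixed knife's handle at (222,226).
In side0 the same things are at: canister (237,205), cap (237,180), knife handle (230,179), blade (245,158), rack (330,275), fixed knife (297,299).
The turquoise look-alike is at (324,193) in scene and (197,227) in side. The blue one is at (350,253) and (279,197). Both lie on the shelf, and the black cap on the steel canister under the loose knife is the one that fits. The wrist view shows only bench.

Run:
```python
from h import *
P={}
for n in ("scene","side"):
    z=np.load(f"{n}0.npz"); P[n]=(cloud(n,z["d"]),z["im"],z["d"])
def at(n,u,v,k=2):
    p=P[n][0][v-k:v+k+1,u-k:u+k+1].reshape(-1,3); return np.median(p,0).round(1)
for n,l in {"scene":dict(shelf=(300,300),cap=(342,202),handle=(335,187),blade=(366,202),racktop=(233,236),rackh=(222,224),mouth=(338,215)),
 "side":dict(shelf=(380,320),handle=(230,179),blade=(245,158),racktop=(330,264),rackh=(295,300),cap=(238,183))}.items():
    for k,(u,v) in l.items(): print(n,k,at(n,u,v))
for n in P:
    c,im,d=P[n]; X=c.reshape(-1,3); hsv=cv2.cvtColor(im,cv2.COLOR_RGB2HSV).reshape(-1,3)
    can=at("scene",335,187) 
    m=(np.linalg.norm(X[:,:2]-can[:2],axis=1)<170)&(X[:,2]>147)&(X[:,2]<200)
    Y=X[m]; print(n,"knife n",m.sum(),"centroid",Y.mean(0).round(1),"zpct",np.percentile(Y[:,2],[5,50,95]).round(1))
    r=cv2.minAreaRect(Y[:,:2].astype(np.float32)); print(" rect",r)
    q=at("scene",233,236); m=(np.linalg.norm(X[:,:2]-q[:2],axis=1)<110)&(abs(X[:,2]-96)<6)
    Y=X[m]; print(n,"racktop",m.sum(),Y.mean(0).round(1),cv2.minAreaRect(Y[:,:2].astype(np.float32)))
a=P["scene"][1][160:250,285:405]; b=P["side"][1][140:240,180:300]
cv2.imwrite("pics/crop0.png",np.hstack([cv2.resize(a,(400,300),interpolation=3),cv2.resize(b,(400,300),interpolation=3)])[:,:,::-1])
```

```text
scene shelf [800.7 -46.9 -11.5]
scene cap [633.5 170.9 132. ]
scene handle [592.2 167.5 159.3]
scene blade [681.3 219.1 153.8]
scene racktop [ 594.5 -157.9   97. ]
scene rackh [ 489.2 -159.1   42.2]
scene mouth [641.2 159.1  87.4]
side shelf [ 633.3 -316.7   -1.2]
side handle [580.5 165.8 158.5]
side blade [671.  216.8 151.7]
side racktop [ 605.8 -172.2   94.8]
side rackh [ 503.4 -164.2   40.2]
side cap [601.8 160.9 138.8]
scene knife n 563 centroid [632.5 195.1 156.6] zpct [151.1 155.3 163.2]
 rect ((622.8377685546875, 192.27659606933594), (173.3098907470703, 54.80419921875), 28.944650650024414)
scene racktop 807 [ 614.7 -169.6   96.4] ((612.1567993164062, -168.6089324951172), (80.53492736816406, 99.52996826171875), 86.28916931152344)
side knife n 556 centroid [623.5 193.7 155.1] zpct [149.3 154.3 161.8]
 rect ((623.6884155273438, 189.84141540527344), (179.2657470703125, 52.07096481323242), 31.975820541381836)
side racktop 1095 [ 608.4 -168.4   94.2] ((609.7676391601562, -166.78082275390625), (84.03099822998047, 98.3762435913086), 86.73190307617188)
```

View pics/crop0.png

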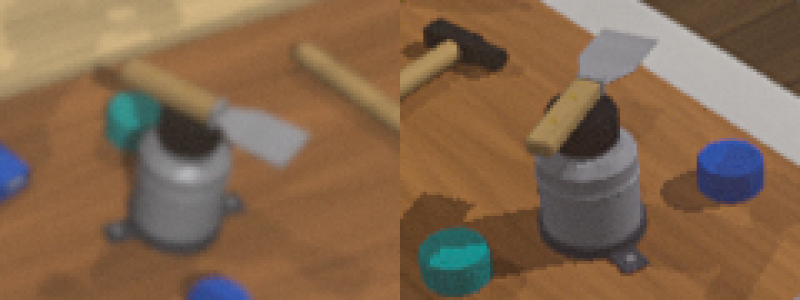

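The crop confirms it: the black cap sits on the steel canister under the loose knife, with the knife handle toward the robot and its blade pointing to +x+y. The turquoise cap is at (130,115) and the blue one at (730,170) in the crop, both lying loose on the shelf. Next I'll fit the canister axis and plan a viewing pose.

```bash
cat >> h.py <<'E'
def go(target,yaw,o=None):
    "shift in cm in tool axes, turn in deg, from the measured pose"
    o=o or bot.get_obs(); A=R.from_euler("xyz",o["tcp_rot"]).as_matrix()
    s=A.T@(np.array(target)-o["tool_pos"])/10; t=-(yaw-np.degrees(o["tcp_rot"][2])+180)%360-180
    t=-((yaw-np.degrees(o["tcp_rot"][2])+180)%360-180)
    print("shift cm",s.round(2),"turn",round(t,1)); return s,t
E
python3 - <<'E'
from h import *
from scipy.optimize import least_squares
for n in ("scene","side"):
    z=np.load(f"{n}0.npz"); X=cloud(n,z["d"]).reshape(-1,3)
    for lo,hi,r in ((40,88,42),(116,138,29)):
        m=(np.linalg.norm(X[:,:2]-[620,180],axis=1)<(65 if r>40 else 42))&(X[:,2]>lo)&(X[:,2]<hi); Y=X[m][:,:2]
        s=least_squares(lambda c:np.linalg.norm(Y-c,axis=1)-r,[620,180],loss="soft_l1",f_scale=3); print(n,r,m.sum(),s.x.round(1),np.median(abs(s.fun)).round(2))
go([650,205,270],210)
E
```

```text
scene 42 295 [609.4 185.4] 0.81
scene 29 110 [608.9 185.7] 0.81
side 42 402 [608.1 187.1] 1.15
side 29 116 [608.8 187.5] 1.35
shift cm [-57.81 -16.37  -4.37] turn -44.5
```

```bash
python3 -m crank '[[[1,-4.6,-1.3,-4.4,-5],[1,-9,-2.6,-4.4,-10],[1,-14,-4,-4.4,-15],[1,-18.5,-5.2,-4.4,-20],[1,-23,-6.5,-4.4,-25],[1,-28,-8,-4.4,-30],[1,-32.5,-9.2,-4.4,-35],[1,-37,-10.5,-4.4,-40],[1,-42,-12,-4.4,-44.5],[1,-46,-13,-4.4,-44.5]]]'; python3 -c "
from h import *
go([650,205,270],210)"
```

```text
time: 1.15
tool_pos: [545.9, 265.5, 270.4]
tcp_rot: [-3.142, -0.0, -2.616]
contact_force: [0.3, 0.3, 1.1]
grip_width: 91.5
finger_force: 0.0
shift cm [ -5.97 -10.46   0.03] turn 0.1
```

```bash
python3 -m crank '[[[1,-2,-3.5,0,0],[1,-4,-7,0,0],[1,-6,-10.4,0,0],[1,-6,-10.4,0,0],[1,-6,-10.4,0,0],[1,-6,-10.4,0,0],[1,-6,-10.4,0,0],[1,-6,-10.4,0,0],[1,-6,-10.4,0,0],[1,-6,-10.4,0,0]]]'
python3 - <<'E'
from h import *
import pickle
o=bot.get_obs(); im,d=bot.capture("wrist"); cv2.imwrite("pics/w1.png",im[:,:,::-1]); pickle.dump((o,im,d),open("w1.pkl","wb"))
E
```

```text
time: 2.15
tool_pos: [647.9, 207.7, 271.1]
tcp_rot: [-3.142, 0.0, -2.617]
contact_force: [0.2, -0.7, -0.1]
grip_width: 91.9
finger_force: 0.0
```

View pics/w1.png

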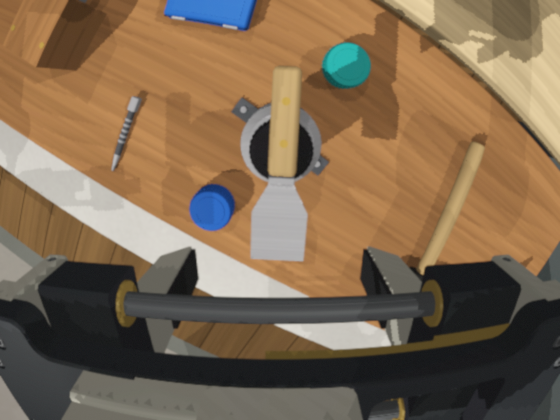

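w1 shows the whole knife: handle from (287,67) to (283,177), blade tip edge at (278,261), black cap at (281,146) inside the grey canister shoulder. Now to measure it.

Run:
```python
from h import *
import pickle
o,im,d=pickle.load(open("w1.pkl","rb")); X=cloud("wrist",d,o)
hsv=cv2.cvtColor(im,cv2.COLOR_RGB2HSV)
near=(np.linalg.norm(X[:,:,:2]-[615,187],axis=2)<130)&(X[:,:,2]>149)&(X[:,:,2]<175)
near[265:]=0
wood=near&(hsv[:,:,1]>90); steel=near&(hsv[:,:,1]<60)
for nm,m,zt in (("handle",wood,None),("blade",steel,None)):
    m=cv2.morphologyEx(m.astype(np.uint8),cv2.MORPH_OPEN,np.ones((3,3)))
    c=max(cv2.findContours(m,0,2)[0],key=cv2.contourArea); zt=np.median(X[m>0][:,2])
    q=onz("wrist",c.reshape(-1,2),zt,o); r=cv2.minAreaRect(q[:,:2].astype(np.float32))
    mm=cv2.moments(q[:,:2].astype(np.float32)); print(nm,m.sum(),"z",zt.round(1),r)
    ctr=np.array(r[0])
    print(" centre px",cv2.minAreaRect(c))
    if nm=="handle": hc=ctr
    else: bc=ctr
v=bc-hc; print("yaw from centres",np.degrees(np.arctan2(v[1],v[0])))
# canister shoulder, cap
Y=X.reshape(-1,3); 
m=(np.linalg.norm(Y[:,:2]-[609,186],axis=1)<60)&(Y[:,2]>90)&(Y[:,2]<106); q=Y[m][:,:2]
print("shoulder",m.sum(),cv2.minEnclosingCircle(q.astype(np.float32)))
m=(np.linalg.norm(Y[:,:2]-[609,186],axis=1)<45)&(Y[:,2]>138)&(Y[:,2]<148); q=Y[m]
print("cap",m.sum(),cv2.minEnclosingCircle(q[:,:2].astype(np.float32)),np.median(q[:,2]))
# rack from this view
```

```text
handle 3089 z 161.2 ((584.1339721679688, 174.08551025390625), (91.98225402832031, 23.61101531982422), 27.070714950561523)
 centre px ((284.7381591796875, 120.7369155883789), (29.113630294799805, 110.4620132446289), 2.8624050617218018)
blade 3861 z 153.6 ((662.7401123046875, 214.06468200683594), (80.14502716064453, 49.27102279663086), 27.37834358215332)
 centre px ((278.85162353515625, 217.9675750732422), (54.432003021240234, 83.24600982666016), 2.862405300140381)
yaw from centres 26.95794007242634
shoulder 1350 ((609.6383056640625, 185.08749389648438), 42.379295349121094)
cap 1448 ((609.2589111328125, 185.29998779296875), 28.8602352142334) 143.61543654946087
```

```bash
python3 -c "
from h import *
go([568.7,166.0,133.8],207.1)"
```

```text
shift cm [ 8.95  0.36 13.71] turn 2.9
```

```bash
python3 -m crank '[[[1,3,0.2,2,1],[1,6,0.3,4,2],[1,8.95,0.36,6,2.9],[1,8.95,0.36,7,2.9],[1,8.95,0.36,9,2.9],[1,8.95,0.36,11,2.9],[1,8.95,0.36,12.5,2.9],[1,8.95,0.36,13.7,2.9],[1,8.95,0.36,13.7,2.9],[1,8.95,0.36,13.7,2.9]]]' && python3 -m crank '[[[0,0,0,0,0],[0,0,0,0,0],[0,0,0,0,0],[0,0,0,0,0],[0,0,0,0,0],[0,0,0,0,0],[0,0,0,0,0],[0,0,0,0,0],[0,0,0,0,0],[0,0,0,0,0]]]'
```

```text
time: 3.2
tool_pos: [569.4, 165.9, 134.1]
tcp_rot: [-3.141, 0.001, -2.668]
contact_force: [-0.3, -0.4, -0.1]
grip_width: 91.7
finger_force: 0.0
time: 4.2
tool_pos: [568.8, 165.7, 133.7]
tcp_rot: [3.141, -0.0, -2.668]
contact_force: [0.2, -0.1, -0.6]
grip_width: 24.1
finger_force: 29.7
```

```bash
python3 -m crank '[[[0,0,0,-1,0],[0,0,0,-3,0],[0,0,0,-6,0],[0,0,0,-10,0],[0,0.5,-4,-11.6,0],[0,1,-8.5,-11.6,5],[0,1.6,-13,-11.6,10],[0,2.2,-18,-11.6,16],[0,2.8,-23,-11.6,22],[0,3.4,-28,-11.6,28]]]';  python3 -c "
from h import *
go([690,-165,250],176.5)"
```

```text
time: 5.2
tool_pos: [666.1, -99.9, 250.5]
tcp_rot: [3.142, 0.0, 3.122]
contact_force: [0.7, -0.3, -0.8]
grip_width: 23.6
finger_force: 29.7
shift cm [-2.52 -6.46  0.05] turn 2.4
```

```bash
python3 -m crank '[[[0,-1,-3,0,1],[0,-2,-5.5,0,2],[0,-2.5,-6.5,0,2.4],[0,-2.5,-6.5,0,2.4],[0,-2.5,-6.5,0,2.4],[0,-2.5,-6.5,0,2.4],[0,-2.5,-6.5,0,2.4],[0,-2.5,-6.5,0,2.4],[0,-2.5,-6.5,0,2.4],[0,-2.5,-6.5,0,2.4]]]'
python3 - <<'E'
from h import *
import pickle
o=bot.get_obs(); im,d=bot.capture("wrist"); cv2.imwrite("pics/w2.png",im[:,:,::-1]); pickle.dump((o,im,d),open("w2.pkl","wb"))
X=cloud("wrist",d,o); A=R.from_euler("xyz",o["tcp_rot"]).as_matrix()
Y=X.reshape(-1,3)
m=((abs(Y[:,2]-96)<5)&(np.linalg.norm(Y[:,:2]-[611,-168],axis=1)<80)).reshape(420,560).astype(np.uint8)
m=cv2.morphologyEx(m,cv2.MORPH_OPEN,np.ones((5,5))); c=max(cv2.findContours(m,0,2)[0],key=cv2.contourArea)
zt=np.median(X[m>0][:,2]); q=onz("wrist",c.reshape(-1,2),zt,o); r=cv2.minAreaRect(q[:,:2].astype(np.float32)); print("rack top z",zt,r, cv2.boxPoints(r).round(1).tolist())
print(" px",cv2.minAreaRect(c))
T=((Y-o["tool_pos"])@A).reshape(420,560,3)
m=(T[:,:,0]>8)&(T[:,:,0]<45)&(abs(T[:,:,1])<25)&(T[:,:,2]>-40)&(T[:,:,2]<-5)
m=cv2.morphologyEx(m.astype(np.uint8),cv2.MORPH_OPEN,np.ones((3,3)))
print("handle n",m.sum(),"z",np.median(T[m>0][:,2]))
for v in range(200,300,6):
    u=np.where(m[v])[0]
    if len(u)>5: print(v,u.min(),u.max(),T[v,u].mean(0).round(1), T[v,u][:,1].min().round(1),T[v,u][:,1].max().round(1))
E
```

```text
time: 6.2
tool_pos: [689.8, -163.1, 249.8]
tcp_rot: [3.142, 0.0, 3.085]
contact_force: [-0.3, 0.4, -0.1]
grip_width: 23.7
finger_force: 29.7
rack top z 95.54529424785238 ((610.84619140625, -168.7355499267578), (80.4410400390625, 94.82568359375), 86.24673461914062) [[560.9000244140625, -205.8000030517578], [655.5, -212.0], [660.7999877929688, -131.6999969482422], [566.2000122070312, -125.5]]
 px ((270.5, 111.0), (98.0, 85.0), 90.0)
handle n 3977 z -26.71421482645518
230 256 300 [ 27.8  -2.  -18.9] -12.3 8.4
236 254 302 [ 27.   -2.  -23.9] -13.2 9.2
242 253 303 [ 25.2  -1.9 -26.6] -13.2 9.2
248 252 303 [ 22.7  -2.2 -27.4] -13.8 9.3
254 234 326 [ 15.5  -1.1 -18.9] -24.5 22.5
260 232 332 [ 13.5  -0.  -21.1] -24.6 24.7
266 230 334 [ 11.8   0.1 -24.1] -24.9 24.8
272 234 324 [ 10.3  -1.8 -27.1] -22.2 19.1
278 234 323 [  9.9  -2.1 -32. ] -21.4 18.0
284 235 323 [  9.7  -1.5 -36.9] -20.5 17.4
```

View pics/w2.png

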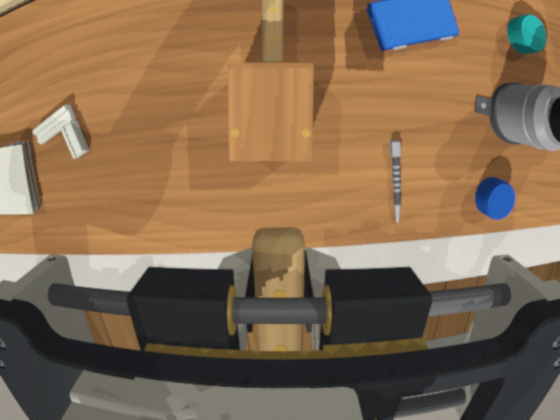

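w2 shows the rack top as a rectangle from (229,63) to (313,160), the fixed knife's handle at (272,30), and the held handle's tail at (278,240). The tail reads -2 mm in tool y where the closed fingers centre it at 0, so I'll correct wrist measurements by +2 mm in tool y.

```bash
python3 -c "
from h import *
go([392.8,-153.2,56.5],176.3)"
```

```text
shift cm [29.71 -0.7  19.32] turn 0.4
```

```bash
python3 -m crank '[[[0,4.5,-0.1,0,0.4],[0,9,-0.2,0,0.4],[0,14,-0.3,0,0.4],[0,19,-0.5,0,0.4],[0,24,-0.6,0,0.4],[0,27.5,-0.7,0,0.4],[0,29.7,-0.7,3,0.4],[0,29.7,-0.7,6,0.4],[0,29.7,-0.7,10,0.4],[0,29.7,-0.7,13,0.4]]]';  python3 -m crank '[[[0,0,0,2,0],[0,0,0,4,0],[0,0,0,5.5,0],[0,0,0,6.3,0],[0,0,0,6.3,0],[0,0,0,6.3,0],[0,0,0,6.3,0],[0,0,0,6.3,0],[0,0,0,6.3,0],[0,0,0,6.3,0]]]'
python3 - <<'E'
from h import *
import pickle
o=bot.get_obs(); S={}
for n in ("scene","side"): S[n]=bot.capture(n)
pickle.dump((o,S),open("p3.pkl","wb"))
a=S["scene"][0][190:280,170:290]; b=S["side"][0][235:340,240:380]
cv2.imwrite("pics/p3.png",np.hstack([cv2.resize(a,(400,300),interpolation=3),cv2.resize(b,(400,300),interpolation=3)])[:,:,::-1])
go([392.8,-153.2,56.5],176.3)
E
```

```text
time: 7.25
tool_pos: [392.4, -153.2, 118.6]
tcp_rot: [-3.141, 0.001, 3.077]
contact_force: [-0.3, 0.6, -1.9]
grip_width: 23.6
finger_force: 29.7
time: 8.25
tool_pos: [393.1, -153.4, 57.0]
tcp_rot: [-3.141, 0.001, 3.077]
contact_force: [-0.6, 0.7, -1.3]
grip_width: 23.4
finger_force: 29.7
shift cm [0.02 0.01 0.03] turn 0.0
```

View pics/p3.png

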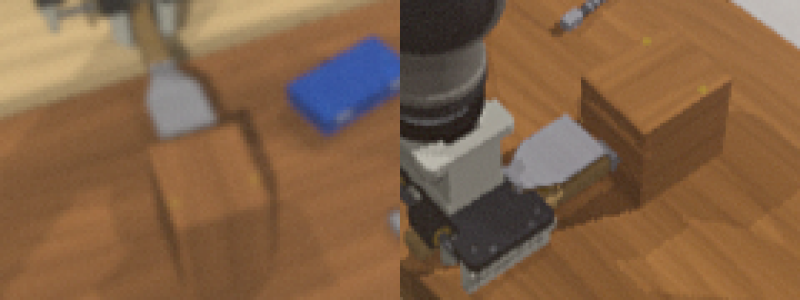

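p3 (left scene, right side) shows the blade held level just short of the rack's front face, in line with the upper slot. The lower knife's blade is visible at (610,160) in the side half. Next I'll measure the blade against the rack in both views.

Run:
```python
from h import *
import pickle
o,S=pickle.load(open("p3.pkl","rb"))
u=np.array([np.cos(np.radians(-3.7)),np.sin(np.radians(-3.7))]); w=np.array([-u[1],u[0]])
tip0=o["tool_pos"][:2]+146*u
for n in S:
    im,d=S[n]; X=cloud(n,d); hsv=cv2.cvtColor(im,cv2.COLOR_RGB2HSV)
    L=X[:,:,:2]-[563.5,-164.2]; a=L@u; b=L@w; Z=X[:,:,2]
    t=(abs(Z-95.5)<5)&(a>-10)&(a<105)&(abs(b)<50); t=cv2.morphologyEx(t.astype(np.uint8),cv2.MORPH_OPEN,np.ones((3,3)))
    c=max(cv2.findContours(t,0,2)[0],key=cv2.contourArea).reshape(-1,2); zt=np.median(Z[t>0]); q=onz(n,c,zt)[:,:2]; r=cv2.minAreaRect(q.astype(np.float32))
    cr=np.array(r[0])-[563.5,-164.2]; print(n,"rack z",zt.round(1),"along",(cr@u).round(1),"lat",(cr@w).round(1),"size",np.round(r[1],1),"ang",round(r[2],1))
    m=(hsv[:,:,1]<70)&(hsv[:,:,2]>90)&(a>-100)&(a<-5)&(abs(b)<45)&(Z>60)&(Z<92); m=cv2.morphologyEx(m.astype(np.uint8),cv2.MORPH_OPEN,np.ones((2,2)))
    k=cv2.connectedComponentsWithStats(m); i=1+np.argmax(k[2][1:,4]); m=k[1]==i
    A,B,z=a[m],b[m],Z[m]; P=np.linalg.lstsq(np.c_[A+50,B,np.ones(len(A))],z,rcond=None)[0]
    print("  blade n",m.sum(),"z",np.median(z).round(1),"fit dz/da,dz/db,z@-50",P.round(3),"a",np.percentile(A,[1,99]).round(1))
    for lo in (-75,-65,-55,-45,-35):
        s=(A>lo)&(A<lo+10)
        if s.sum()>8: print("   ",lo,s.sum(),B[s].min().round(1),B[s].max().round(1),((B[s].min()+B[s].max())/2).round(1),"z",np.median(z[s]).round(1))
```

```text
scene rack z 96.4 along 50.3 lat -1.7 size [ 80.7 100.4] ang 86.3
  blade n 285 z 77.3 fit dz/da,dz/db,z@-50 [ 0.853 -0.501 79.682] a [-116.3  -22.5]
    -75 33 -19.5 23.9 2.2 z 77.7
    -65 43 -22.3 25.3 1.5 z 77.0
    -55 49 -22.7 25.7 1.5 z 76.9
    -45 39 -22.2 24.3 1.1 z 77.9
    -35 41 -21.6 25.0 1.7 z 77.6
side rack z 94.4 along 44.9 lat -0.8 size [82.4 98.7] ang 86.6
  blade n 506 z 75.0 fit dz/da,dz/db,z@-50 [-0.462 -1.116 69.049] a [-95.4 -15.8]
    -75 76 -22.0 23.9 1.0 z 75.0
    -65 77 -22.7 24.6 0.9 z 75.2
    -55 76 -23.4 24.0 0.3 z 74.8
    -45 75 -21.8 23.4 0.8 z 74.8
    -35 72 -22.8 24.2 0.7 z 74.7
```

```bash
python3 -m crank '[[[0,0,-0.18,0.07,0],[0,0,-0.18,0.07,0],[0,-0.6,-0.18,0.07,0],[0,-1.2,-0.18,0.07,0],[0,-1.8,-0.18,0.07,0],[0,-2.4,-0.18,0.07,0],[0,-3,-0.18,0.07,0],[0,-3.6,-0.18,0.07,0],[0,-4.2,-0.18,0.07,0],[0,-4.5,-0.18,0.07,0]]]'; python3 -c "
from h import *
print(bot.get_obs()['moment'])"
```

```text
time: 9.35
tool_pos: [438.4, -158.1, 56.0]
tcp_rot: [-3.142, 0.0, 3.077]
contact_force: [-0.6, 0.6, -0.9]
grip_width: 23.9
finger_force: 29.7
[ 0.01620746  0.08631091 -0.01911612]
```

```bash
python3 -m crank '[[[0,-0.7,0,0,0],[0,-1.4,0,0,0],[0,-2.1,0,0,0],[0,-2.8,0,0,0],[0,-3.4,0,0,0],[0,-4,0,0,0],[0,-4.5,0,0,0],[0,-4.8,0,0,0],[0,-5,0,0,0],[0,-5.1,0,0,0]]]'
```

```text
time: 10.35
tool_pos: [488.7, -161.3, 56.0]
tcp_rot: [3.141, -0.0, 3.077]
contact_force: [-0.6, -0.7, -2.1]
grip_width: 23.7
finger_force: 29.7
```

```bash
python3 -m crank '[[[0,-0.1,0,0,0],[0,-0.2,0,0,0],[0,-0.3,0,0,0],[0,-0.4,0,0,0],[0,-0.5,0,0,0],[0,-0.6,0,0,0],[0,-0.6,0,0,0],[0,-0.6,0,0,0],[0,-0.6,0,0,0],[0,-0.6,0,0,0]]]'
```

```text
time: 11.35
tool_pos: [491.9, -160.9, 55.5]
tcp_rot: [3.14, -0.006, 3.077]
contact_force: [-10.2, -0.4, 2.2]
grip_width: 23.5
finger_force: 29.8
```

```bash
python3 -m crank '[[[0,-0.1,0,0,0],[0,-0.2,0,0,0],[0,-0.2,0,0,0],[1,-0.2,0,0,0],[1,-0.2,0,0,0],[1,-0.2,0,0,0],[1,-0.2,0,0,0],[1,-0.2,0,0,0],[1,-0.2,0,0,0],[1,-0.2,0,0,0]]]' && python3 -m crank '[[[1,0,0,-1,0],[1,0,0,-3,0],[1,0,0,-6,0],[1,0,0,-10,0],[1,0,0,-14,0],[1,0,0,-18,0],[1,0,0,-20,0],[1,0,0,-20,0],[1,0,0,-20,0],[1,0,0,-20,0]]]'
python3 - <<'E'
from h import *
import pickle
o=bot.get_obs(); im,d=bot.capture("wrist"); im2,d2=bot.capture("side")
pickle.dump((o,im,d,im2,d2),open("p4.pkl","wb"))
cv2.imwrite("pics/p4.png",np.hstack([cv2.resize(im,(400,300)),cv2.resize(im2[235:340,240:380],(400,300),interpolation=3)])[:,:,::-1])
E
```

```text
time: 12.35
tool_pos: [496.6, -161.8, 56.0]
tcp_rot: [3.142, 0.0, 3.077]
contact_force: [-0.1, 0.2, 0.2]
grip_width: 75.1
finger_force: 0.0
time: 13.35
tool_pos: [495.9, -161.5, 254.8]
tcp_rot: [3.141, -0.002, 3.077]
contact_force: [-0.1, -0.3, -0.2]
grip_width: 91.9
finger_force: 0.0
```

View pics/p4.png

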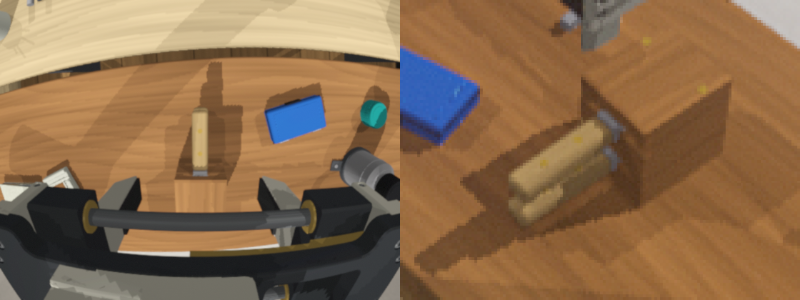

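p4 shows the knife in the upper slot and released: handle at (200,140) in the wrist half, above the fixed knife in the side half, with the grey ferrule at the rack face. I'll check how far in it is.

Run:
```python
from h import *
import pickle
o,im,d,im2,d2=pickle.load(open("p4.pkl","rb"))
u=np.array([np.cos(np.radians(-3.7)),np.sin(np.radians(-3.7))]); w=np.array([-u[1],u[0]])
for n,I,D,ob in (("wrist",im,d,o),("side",im2,d2,None)):
    X=cloud(n,D,ob); L=X[:,:,:2]-[563.5,-164.2]; a=L@u; b=L@w; Z=X[:,:,2]
    hsv=cv2.cvtColor(I,cv2.COLOR_RGB2HSV)
    near=(abs(b)<45)&(a>-130)&(a<110)
    h=near&(Z>65)&(Z<90)&(a<3)&(abs(b)<16); A=a[h]; 
    print(n,"handle n",h.sum(),"a pct",np.percentile(A,[.5,2,98,99.5]).round(1),"lat",np.percentile(b[h],[2,98]).round(1))
    for lo in range(-105,5,15):
        s=h&(a>lo)&(a<lo+15)
        if s.sum()>5: print("  ",lo,np.percentile(Z[s],80).round(1))
    t=near&(abs(Z-95.5)<3); print("  racktop a",np.percentile(a[t],[.5,2,98,99.5]).round(1))
    st=h&(hsv[:,:,1]<70); print("  steel a",np.percentile(a[st],[2,50,98]).round(1) if st.sum() else None)
```

```text
wrist handle n 2126 a pct [-99.9 -98.7   0.7   2.7] lat [-14.2   9.8]
   -105 75.7
   -90 76.9
   -75 77.8
   -60 78.6
   -45 79.5
   -30 80.3
   -15 81.3
   0 87.0
  racktop a [-0.1  0.2 57.4 58.3]
  steel a [-7.3 -4.   2.9]
side handle n 489 a pct [-101.6 -100.2    0.5    1.8] lat [-14.3  10.8]
   -105 74.9
   -90 76.1
   -75 77.2
   -60 78.0
   -45 79.1
   -30 79.3
   -15 82.1
   0 85.3
  racktop a [-1.9 -0.8 92.3 93.9]
  steel a [-9.1 -4.6  1.5]
```

The knife is home: handle tail 100 mm in front of the face, ferrule against it, about 3° droop. Next is the cap.

```bash
python3 -c "
from h import *
go([643,166,245],150)"
```

```text
shift cm [-12.56  33.63   0.98] turn 26.3
```

```bash
python3 -m crank '[[[1,-1.6,4.2,0,4],[1,-3.1,8.4,0,8],[1,-4.7,12.6,0,12],[1,-6.3,16.8,0,16],[1,-7.9,21,0,20],[1,-9.4,25.2,0,24],[1,-11,29.4,0.5,26.3],[1,-12.6,33.6,1,26.3],[1,-12.6,33.6,1,26.3],[1,-12.6,33.6,1,26.3]]]'; python3 -m crank '[[[1,0,0,0,0],[1,0,0,0,0],[1,0,0,0,0],[1,0,0,0,0],[1,0,0,0,0],[1,0,0,0,0],[1,0,0,0,0],[1,0,0,0,0],[1,0,0,0,0],[1,0,0,0,0]]]'
python3 - <<'E'
from h import *
import pickle
o=bot.get_obs(); im,d=bot.capture("wrist"); pickle.dump((o,im,d),open("w5.pkl","wb")); cv2.imwrite("pics/w5.png",im[:,:,::-1])
X=cloud("wrist",d,o); Z=X[:,:,2]; near=np.linalg.norm(X[:,:,:2]-[609,186],axis=2)<60
A=R.from_euler("xyz",o["tcp_rot"]).as_matrix()
for nm,lo,hi in (("cap",138,150),("shoulder",90,107)):
    m=(near&(Z>lo)&(Z<hi)).astype(np.uint8); m=cv2.morphologyEx(m,cv2.MORPH_OPEN,np.ones((3,3)))
    c=max(cv2.findContours(m,0,2)[0],key=cv2.contourArea).reshape(-1,2); zt=np.median(Z[m>0]); q=onz("wrist",c,zt,o)[:,:2]
    (x,y),r=cv2.minEnclosingCircle(q.astype(np.float32)); e=np.array([x,y])+2.05*A[:2,1]
    print(nm,zt.round(1),"centre",round(x,1),round(y,1),"r",round(r,1),"corrected",e.round(1),"px",cv2.minEnclosingCircle(c))
go([608.7,186.6,150],150); go([608.7,186.6,116],150)
E
```

```text
time: 14.45
tool_pos: [643.5, 166.2, 244.0]
tcp_rot: [-3.139, -0.002, 2.62]
contact_force: [-0.3, 0.1, -0.5]
grip_width: 91.9
finger_force: 0.0
time: 15.45
tool_pos: [643.9, 165.4, 246.0]
tcp_rot: [3.142, -0.0, 2.618]
contact_force: [-0.4, -0.2, 0.3]
grip_width: 91.9
finger_force: 0.0
cap 143.8 centre 608.6 185.3 r 28.6 corrected [609.6 187.1] px ((280.0384521484375, 157.96153259277344), 34.88235855102539)
shoulder 99.5 centre 608.1 185.9 r 41.3 corrected [609.1 187.7] px ((280.131103515625, 149.12429809570312), 43.632041931152344)
shift cm [4.11 0.07 9.6 ] turn 0.0
shift cm [ 4.11  0.07 13.  ] turn 0.0
```

View pics/w5.png

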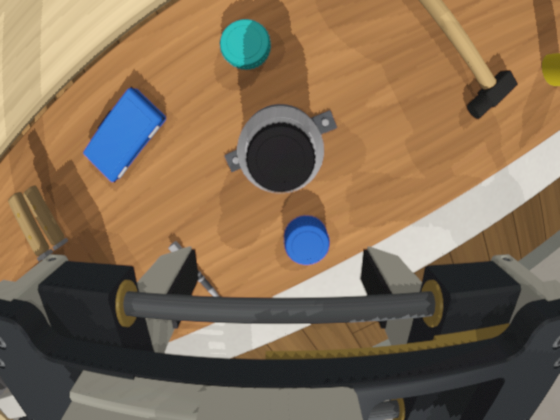

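w5 shows the black cap bare at (280,158) on the grey canister (280,149), with turquoise at (245,44) and blue at (307,240) clear of the fingers.

```bash
python3 -m crank '[[[1,2.5,0.1,2,0],[1,4.1,0.12,4,0],[1,4.1,0.12,6,0],[1,4.1,0.12,8,0],[1,4.1,0.12,10,0],[1,4.1,0.12,12,0],[1,4.1,0.12,13,0],[1,4.1,0.12,13,0],[0,4.1,0.12,13,0],[0,4.1,0.12,13,0]]]' && python3 -m crank '[[[0,0,0,0,0],[0,0,0,0,0],[0,0,0,0,0],[0,0,0,0,0],[0,0,0,0,0],[0,0,0,0,0],[0,0,0,0,0],[0,0,0,0,0],[0,0,0,0,0],[0,0,0,0,0]]]'
```

```text
time: 16.5
tool_pos: [609.7, 187.1, 117.4]
tcp_rot: [3.14, 0.002, 2.618]
contact_force: [0.9, -0.8, -0.6]
grip_width: 80.5
finger_force: 0.0
time: 17.5
tool_pos: [609.1, 186.8, 116.2]
tcp_rot: [3.141, 0.0, 2.618]
contact_force: [-1.0, -1.9, 5.2]
grip_width: 57.8
finger_force: 30.0
```

```bash
python3 -m crank '[[[0,0,0,0.1,0],[0,0,0,0.2,0],[0,0,0,0.3,0],[0,0,0,0.4,0],[0,0,0,0.5,0],[0,0,0,0.5,0],[0,0,0,0.5,0],[0,0,0,0.5,0],[0,0,0,0.5,0],[0,0,0,0.5,0]]]'
```

```text
time: 18.5
tool_pos: [609.2, 186.9, 112.2]
tcp_rot: [3.141, 0.001, 2.618]
contact_force: [-3.8, -2.5, 10.6]
grip_width: 57.9
finger_force: 30.0
```

```bash
python3 -m crank '[[[0,0,0,0.1,0],[0,0,0,0.18,0],[0,0,0,0.2,-4],[0,0,0,0.2,-9],[0,0,0,0.2,-14],[0,0,0,0.2,-19],[0,0,0,0.2,-24],[0,0,0,0.2,-29],[0,0,0,0.2,-32],[0,0,0,0.2,-32]]]'; python3 -c "
from h import *
o=bot.get_obs();print(o['moment'],np.degrees(o['tcp_rot'][2]))"
```

```text
time: 19.5
tool_pos: [610.1, 187.4, 111.0]
tcp_rot: [3.141, 0.004, -3.105]
contact_force: [-1.3, -0.1, 12.3]
grip_width: 57.8
finger_force: 30.0
[0.02821545 0.25969809 0.06533725] -177.9015011530117
```

```bash
python3 -m crank '[[[0,0,0,0,-4],[0,0,0,0,-9],[0,0,0,0,-14],[0,0,0,0,-19],[0,0,0,0,-24],[0,0,0,0,-28],[0,0,0,0,-31],[0,0,0,0,-31],[0,0,0,0,-31],[0,0,0,0,-31]]]'; python3 -c "
from h import *
o=bot.get_obs();print(o['moment'],np.degrees(o['tcp_rot'][2]))"; python3 -m crank '[[[0,0,0,-0.2,0],[0,0,0,-0.4,0],[0,0,0,-0.6,0],[0,0,0,-0.8,0],[0,0,0,-1,0],[0,0,0,-1.2,0],[0,0,0,-1.4,0],[0,0,0,-1.5,0],[0,0,0,-1.5,0],[0,0,0,-1.5,0]]]'
```

```text
time: 20.5
tool_pos: [610.2, 187.5, 111.0]
tcp_rot: [-3.14, 0.004, -2.565]
contact_force: [-0.3, 0.2, 12.9]
grip_width: 58.0
finger_force: 30.0
[0.01958107 0.28001656 0.06833901] -146.9719432986404
time: 21.5
tool_pos: [608.8, 186.9, 123.8]
tcp_rot: [3.141, -0.0, -2.565]
contact_force: [0.3, 0.5, -0.9]
grip_width: 58.1
finger_force: 30.0
```

```bash
python3 -m crank '[[[0,0,0,-1,0],[0,0,0,-2,0],[0,0,0,-3,0],[0,0,0,-4,0],[0,0,0,-5,0],[0,0,0,-6,0],[0,0,0,-6.8,0],[0,0,0,-7.2,0],[0,0,0,-7.2,0],[0,0,0,-7.2,0]]]'
python3 - <<'E'
from h import *
S={n:bot.capture(n) for n in ("scene","side")}
a=S["scene"][0][150:255,190:330+70]; b=S["side"][0][130:330,180:380]
cv2.imwrite("pics/p6.png",np.hstack([cv2.resize(a,(400,300),interpolation=3),cv2.resize(b,(400,400)[:1]+(300,),interpolation=3)])[:,:,::-1])
X=cloud("side",S["side"][1]); h=cv2.cvtColor(S["side"][0],cv2.COLOR_RGB2HSV)
m=(np.linalg.norm(X[:,:,:2]-[609,187],axis=2)<33)&(X[:,:,2]>120)&(X[:,:,2]<235)
print("z hist",np.histogram(X[:,:,2][m],range(120,236,5)))
E
```

```text
time: 22.5
tool_pos: [608.8, 186.9, 195.6]
tcp_rot: [3.141, -0.001, -2.565]
contact_force: [0.7, -0.2, -0.7]
grip_width: 58.0
finger_force: 30.0
z hist (array([ 42,  54,   5,   0,   0,   0,   0,   0,   0,   0,   0,   0,   0,
        15,  30,  33,  35,  34,  36,  94, 170,  12,   8]), array([120, 125, 130, 135, 140, 145, 150, 155, 160, 165, 170, 175, 180,
       185, 190, 195, 200, 205, 210, 215, 220, 225, 230, 235]))
```

View pics/p6.png

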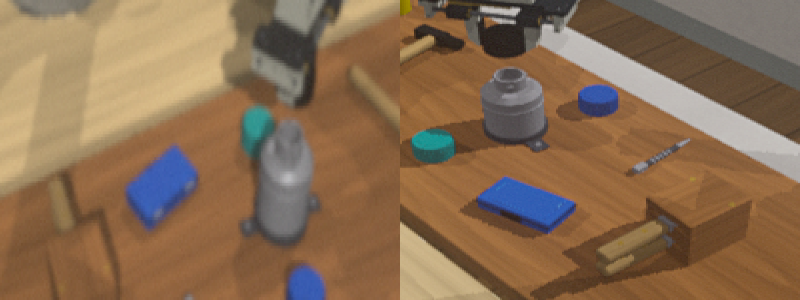

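p6 shows the open mouth at (511,75), the black cap held level above it at (505,38), the knife home in the rack at (630,245), and the other things where they were. The cap's underside is about 59 mm above the mouth.

```bash
python3 -c "
from plant import bot
print(bot.close_job())"
```

```text
the job is handed in; nothing more can be done
None
```

The job is handed in: the knife is fully home in the upper slot and released, and the canister is open with its cap held level about 6 cm above the mouth, at about 22.6 s.

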